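# Burnish the sprung brass inlay back into the serving board

### The job

The arc of brass inlay in the walnut serving board has sprung up out of its groove. Take the red-handled burnishing stylus out of its marble stand and, starting at the end with the white dot, run its steel tip slowly (about 3 cm a second) and with light pressure along the brass to the other end, keeping on the brass and off the wood beside it, so that every piece is pressed fully home. Then hang the stylus back upright in its stand, keeping the gripper itself off the board and leaving the tableware where it is.

Things in the scene. Friction and masses are not known exactly. Their poses are not given: they have to be found in the camera images.
- board: walnut serving board, 150 x 260 mm, 30 mm thick, fixed. Origin: centre of its underside, z up, y along its long side. In its top lies an arc of brass inlay, 16 mm wide, of nine pieces each 20 mm long (see arc_centre). A sprung piece's top stands 5 mm above the wood, a fully home one 1 mm above it. A white dot, 16 mm across, in the wood beyond piece 0 marks the start.
- inlay_start (a point): centre of piece 0, the end of the arc next to the white dot, at the height of a fully home piece's top (31 mm above the table)
- inlay_mid (a point): centre of piece 4, the middle of the arc, same height
- inlay_end (a point): centre of piece 8, the end of the arc away from the white dot, same height
- arc_centre (a point): centre of the circle on which the inlay lies (board frame x = -120 mm, y = 0), 31 mm above the table. Piece k (0 to 8) has its centre 130 mm from here, at an angle of (4 - k) x 9 degrees from the board's +x axis towards its +y axis.
- stand: white marble block 80 x 80 x 80 mm, fixed, with a round upright hole 27 mm wide and 75 mm deep in the centre of its top, in which the stylus hangs by its collar. Origin: centre of its underside, z up.
- stylus: burnishing stylus, 0.15 kg, upright in the stand. Origin: centre of the underside of its brass collar (40 mm across, 6 mm thick), which rests on the stand's top. z points up along the handle: red, 22 mm square (flats face its x and y axes), from 6 to 72 mm above the origin. Below the collar an 18 mm shaft reaches 40 mm down, then the sprung nib ends 70 mm below the origin.
- tip (a point): lowest point of the stylus's nib, a polished steel ball of 20 mm diameter; with the spring at rest it lies 70 mm below the stylus's origin
- nib (a joint): how far the nib's spring is pushed in: 0 at rest, at most 0.012 m. The spring starts to give at about 3 N and bottoms at about 8 N; a piece of inlay gives way at about 2 N. 3 to 8 mm is a good working pressure.
- lantern: bystander: glass candle lantern, 84 mm across, 122 mm tall, origin under its centre
- tumbler: bystander: steel tumbler, 72 mm across, 85 mm tall, origin under its centre
- bowl: bystander: white bowl, 110 mm across, 45 mm tall, origin under its centre
- jar: bystander: amber jar, 64 mm across, 100 mm tall, origin under its centre
- piece0 (a joint): how far inlay piece 0 is pressed down: about 0 sprung up, 0.004 m fully home; it stays where it is left
- piece1 (a joint): how far inlay piece 1 is pressed down: about 0 sprung up, 0.004 m fully home; it stays where it is left
- piece2 (a joint): how far inlay piece 2 is pressed down: about 0 sprung up, 0.004 m fully home; it stays where it is left
- piece3 (a joint): how far inlay piece 3 is pressed down: about 0 sprung up, 0.004 m fully home; it stays where it is left
- piece4 (a joint): how far inlay piece 4 is pressed down: about 0 sprung up, 0.004 m fully home; it stays where it is left
- piece5 (a joint): how far inlay piece 5 is pressed down: about 0 sprung up, 0.004 m fully home; it stays where it is left
- piece6 (a joint): how far inlay piece 6 is pressed down: about 0 sprung up, 0.004 m fully home; it stays where it is left
- piece7 (a joint): how far inlay piece 7 is pressed down: about 0 sprung up, 0.004 m fully home; it stays where it is left
- piece8 (a joint): how far inlay piece 8 is pressed down: about 0 sprung up, 0.004 m fully home; it stays where it is left

How it is judged:
By the outcome, as a careful person would: the job done as asked, in the order asked, and still so for the second after the job is handed in, with the robot touching nothing.
It also fails if it takes over 64 s, if anything falls off the work surface, if the arm or the gripper's body presses on something with over 40 N, if the wrist force passes 120 N, or if a joint passes its speed limit or range.

### The arm

A 6-joint arm with a two-finger parallel gripper is mounted at the origin on the work surface. World frame = base frame: x ahead of the robot, y to its left, z up, the work surface at z = 0. Lengths are in m, angles in degrees, forces in N, time in s.
With the tool pointing down it reaches from about 0.275 to 0.75 m from the base axis. Payload 10.2 kg.
Tool frame: the origin (TCP) lies at the very end of the fingers, on their centre line; the grasp point (between the pads) lies 19 mm behind it; z points along the fingers, y is the line along which they close (so a half turn about z gives the same grasp; the last joint's range is limited). The gripper opens to 88 mm and grips with 3 to 60 N. Pads are 18 mm wide; open, the fingers measure 123 mm over their backs; the gripper's body (75 mm by 187 mm) begins 45 mm behind the grasp point.
Start: joints at [56.585, 17.928, 85.812, -0, 76.261, -12.8], TCP at [0.185, 0.491, 0.239] pointing down, gripper open.
Joint ranges: [-168.41, 168.41], [-55.51, 124.54], [10.69, 146.95], [-70.63, 250.63], [1, 178], [-165.06, 165.06]. Speed limits (degrees/s): [136.94, 136.94, 172.46, 180, 180, 180].

### API

Orientations are given as a 3x3 rotation matrix whose columns are the frame's x, y, z axes.
In Python, from cell import r gives the robot as it stands. The module is installed in compiled form; this text tells all that it offers.
- The arm moves only by the shell command python3 -m handwheel 'ROWS' [OPENING]. ROWS is a JSON object of lists of equal length, an entry for each row: "delta_pos": the shift along the tool's x, y, z in m, a list of three; "turn": the turn about the tool's z in degrees. A call has 1 to 12 rows; each row is the pose to reach, as a shift and turn from the pose commanded when the call began, along the tool's axes at that moment; what a row does not reach only later rows make up. A row lasts 1/10 s, in which the tool goes at most 50 mm and 8.59 degrees, less where a joint would pass 70% of its speed; a pose out of reach is approached as far as the arm can. A call with a gripper value outside its range is refused whole. OPENING is the opening, from 0 (shut) to 1 (fully open), set as the call begins (- or left out, the last holds). The fingers move at their own pace and stop on an object; the grip force is fixed at half the most. Time passes only in rows, so rows that repeat a pose let the fingers close. It gives the time, the measured TCP pose, the force, the opening and the grip force at its end, in the units of the state.
- r.get_obs(): the state, without advancing time (a new reading comes with each control period).
- r.grab_frame(name): name is "scene" or "top"; returns the picture (400x640x3 uint8, red, green, blue); there is no depth.
- r.camera_params(name): a dict with "camera_matrix" (3x3 intrinsics, pixels), "world_to_cam" (4x4, takes a point from world to camera coordinates). Camera axes: x right, y down, z forward; pixel columns grow to the right and rows downward; lengths in m; the calibration is good to about 2 mm. A picture is of the moment at which its call begins. camera_params takes no time and is no camera call.
- r.finish_job(): hands the job in; it is judged then, once.
The state is a dict: "clock": time; "qpos": joint angles; "dq": joint speeds; "joint_torque": joint torques, N m; "tool_pos": TCP position; "tool_rot": TCP orientation; "ft_force": force on the tool from outside, world axes, zero at the start; "torque": the same for the moment, N m; "gripper_width": finger opening in m; "gripper_force": force on a finger pad.
Only numpy, scipy, OpenCV 4.12 (cv2) and the standard library are available. Lean on these libraries where they do the work, as an engineer would, in place of code of your own. Each camera call takes 0.05 s, during which the arm holds its last target. There are 200 camera calls.

## Working session

There is one attempt and no reset: what is moved stays moved. The work goes in short steps, Python scripts to look and compute and a shell command to move; the robot and the scene stay as the last step left them, time stands still between calls to the robot, and variables do not carry over. Pictures are saved under pics/ and viewed, at most 12 in all, crops included, and the job is handed in when it is done.

```bash
mkdir -p pics; python3 - <<'E'
from cell import r
import cv2
o=r.get_obs();print(o['clock'],o['tool_pos'],o['tool_rot'],o['gripper_width'])
for n in("scene","top"):
    cv2.imwrite(f"pics/{n}0.png",r.grab_frame(n)[:,:,::-1]);p=r.camera_params(n);print(p['camera_matrix'],p['world_to_cam'])
E
```

```text
0.0 [0.18472823 0.49116241 0.23816709] [[-9.35949680e-01  3.52133015e-01 -7.31753208e-04]
 [ 3.52133631e-01  9.35949156e-01 -1.04070539e-03]
 [ 3.18417070e-04 -1.23172279e-03 -9.99999191e-01]] 0.08860222075071877
[[497.95269594   0.         319.0119115 ]
 [  0.         497.95269594 199.8658868 ]
 [  0.           0.           1.        ]] [[-0.30612307  0.95184141  0.01692916  0.14849713]
 [ 0.474268    0.16790079 -0.86422173 -0.16996315]
 [-0.82544445 -0.25652925 -0.50282622  1.44016471]
 [ 0.          0.          0.          1.        ]]
[[511.23707594   0.         316.92368191]
 [  0.         511.23707594 196.20944571]
 [  0.           0.           1.        ]] [[-1.36311929e-02 -9.99863164e-01  9.37250586e-03  9.74109909e-06]
 [-9.93693167e-01  1.25025165e-02 -1.11434184e-01  5.47838509e-01]
 [ 1.11301756e-01 -1.08323759e-02 -9.93727618e-01  1.30742188e+00]
 [ 0.00000000e+00  0.00000000e+00  0.00000000e+00  1.00000000e+00]]
```

View pics/top0.png

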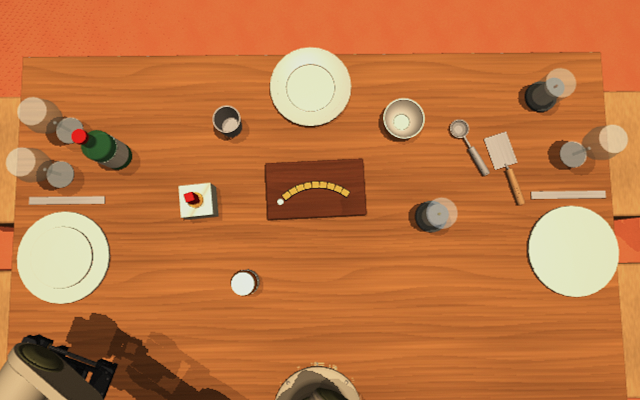

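View pics/scene0.png

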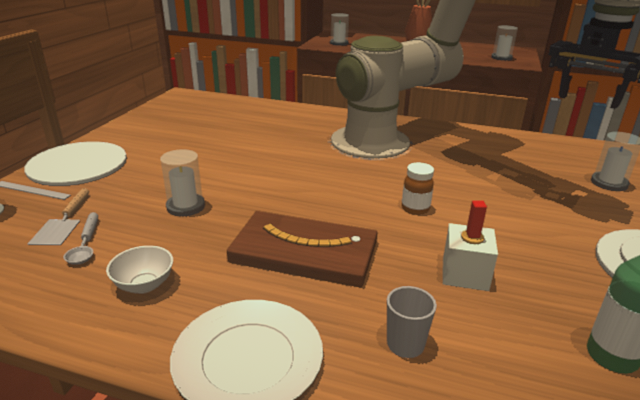

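The top view shows the stand at about (197,200), with the jar at (243,283) and the tumbler at (227,122). The board is centred near (315,188), and its white dot is at (280,202). I'll enlarge the stand and the board.

```bash
python3 - <<'E'
import cv2,numpy as np
t=cv2.imread("pics/top0.png");s=cv2.imread("pics/scene0.png")
a=cv2.resize(t[150:225,260:373],None,fx=7,fy=7,interpolation=cv2.INTER_CUBIC)
cv2.imwrite("pics/c1.png",a)
b=cv2.resize(t[172:228,170:226],None,fx=7,fy=7,interpolation=cv2.INTER_CUBIC)
c=cv2.resize(s[192:290,440:500],(240,392),interpolation=cv2.INTER_CUBIC)
cv2.imwrite("pics/c2.png",np.hstack([b,c]))
E
```

```text
(no output)
```

View pics/c1.png

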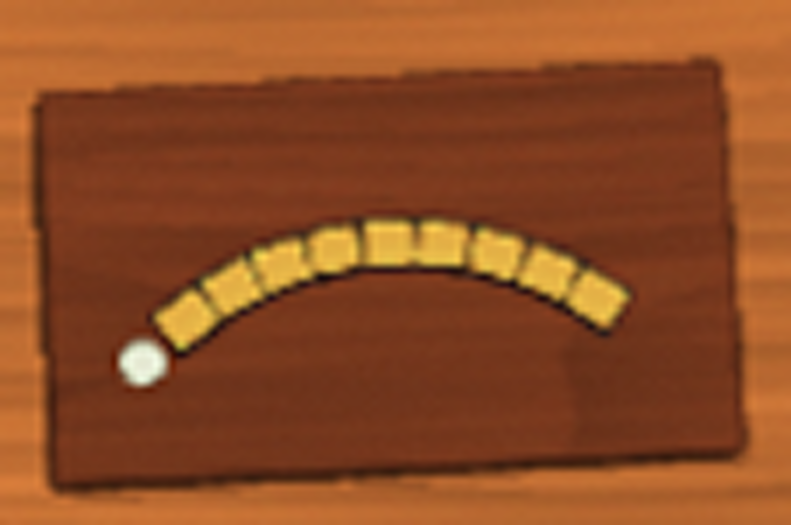

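View pics/c2.png

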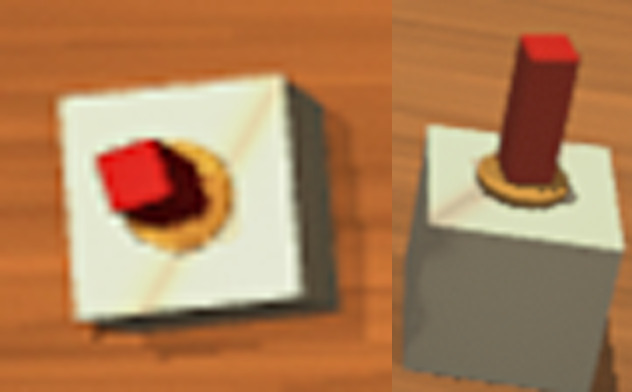

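The board crop shows piece 0 at (184,320), piece 4 at (389,242), piece 8 at (598,298) and the dot at (143,362). The stylus crop shows the stand's top corners at (60,98), (283,75), (303,295) and (77,318). The handle's top corners are at (97,157), (156,138), (173,190) and (118,212).

```bash
cat >h.py <<'E'
from cell import r
import numpy as np
def ray(n,uv,z):
    p=r.camera_params(n);K,T=p['camera_matrix'],p['world_to_cam'];R=T[:3,:3];C=-R.T@T[:3,3]
    uv=np.atleast_2d(uv);d=(R.T@np.linalg.inv(K)@np.c_[uv,np.ones(len(uv))].T).T
    return (C+d*((z-C[2])/d[:,2])[:,None])[:,:2]
def fit(m,w):
    m=np.array(m);a=m.mean(0);b=w.mean(0);U,S,V=np.linalg.svd((m-a).T@(w-b));R=V.T@np.diag([1,np.linalg.det(V.T@U.T)])@U.T
    t=b-R@a;return R,t,w-(m@R.T+t)
E
python3 - <<'E'
from h import *
c=lambda L,o:(np.array(L)+.5)/7-.5+o
P=[(184,320),(232,287),(283,262),(334,248),(389,242),(441,243),(496,252),(549,271),(598,298)]
w=ray("top",c(P,(260,150)),.035)
th=np.radians((4-np.arange(9))*9);m=np.c_[-.12+.13*np.cos(th),.13*np.sin(th)]
R,t,e=fit(m,w);print("board",t,np.degrees(np.arctan2(R[1,0],R[0,0])),abs(e).max())
cor=ray("top",c([(40,95),(717,60),(745,455),(53,490)],(260,150)),.03)
R2,t2,e2=fit([(.075,.13),(.075,-.13),(-.075,-.13),(-.075,.13)],cor);print("corners",t2,np.degrees(np.arctan2(R2[1,0],R2[0,0])),abs(e2).max())
s=ray("top",c([(60,98),(283,75),(303,295),(77,318)],(170,172)),.08)
R3,t3,e3=fit([(.04,.04),(.04,-.04),(-.04,-.04),(-.04,.04)],s);print("stand",t3,np.degrees(np.arctan2(R3[1,0],R3[0,0])),abs(e3).max())
s=ray("top",c([(97,157),(156,138),(173,190),(118,212)],(170,172)),.152);q=.011
R3,t3,e3=fit([(q,q),(q,-q),(-q,-q),(-q,q)],s);print("handle",t3,np.degrees(np.arctan2(R3[1,0],R3[0,0])),abs(e3).max())
print("collar",ray("top",c([(178,195)],(170,172)),.085))
print("handle scene",ray("scene",[(479.3,204)],.152))
for n,uv,z in(("jar",(243,283),.1),("tumbler",(227,120),.085),("lantern",(437,214),.12),("bowl",(403,118),.045)):print(n,ray("top",uv,z))
o=r.get_obs();print(np.degrees(np.arctan2(o['tool_rot'][1,1],o['tool_rot'][0,1])))
E
```

```text
board [ 0.56930282 -0.0029823 ] 2.229540304829827 0.0010569331282533623
corners [ 0.56779015 -0.0028474 ] 2.2256013851382814 0.002274671783311255
stand [0.53756073 0.29881235] 5.337175672482618 0.0005530012893332215
handle [0.53741552 0.29766128] 19.705639694217414 0.0017779732016390826
collar [[0.53743339 0.29867506]]
handle scene [[0.54395602 0.29958266]]
jar [[0.32998256 0.17618887]]
tumbler [[0.74001053 0.21992848]]
lantern [[ 0.49047149 -0.2982441 ]]
bowl [[ 0.75094619 -0.23694173]]
69.3868985155949
```

```bash
python3 -m handwheel '{"delta_pos":[[-0.04,-0.006,0],[-0.08,-0.012,0],[-0.125,-0.018,0],[-0.17,-0.024,0],[-0.215,-0.030,0],[-0.26,-0.037,0],[-0.305,-0.044,0],[-0.345,-0.050,0],[-0.38,-0.055,0],[-0.398,-0.0566,0],[-0.398,-0.0566,0],[-0.398,-0.0566,0]],"turn":[5,10,16,22,28,34,40,45,49.7,49.7,49.7,49.7]}' 1
python3 - <<'E'
from h import *
import cv2
o=r.get_obs();print(o['tool_pos'],o['tool_rot'].round(4),o['ft_force'])
s=r.grab_frame("scene")[:,:,::-1];cv2.imwrite("pics/s1.png",cv2.resize(s[60:310,370:570],(640,600)[::1] if 0 else (480,600),interpolation=cv2.INTER_CUBIC))
E
```

```text
clock: 1.3
tool_pos: [0.5368, 0.2985, 0.2383]
tool_rot: [[-0.337, 0.941, -0.001], [0.941, 0.337, -0.0], [0.0, -0.001, -1.0]]
ft_force: [-0.5, -0.1, -0.0]
gripper_width: 0.0882
gripper_force: 0.0
[0.53683116 0.29853845 0.2383052 ] [[-3.371e-01  9.415e-01 -1.100e-03]
 [ 9.415e-01  3.371e-01 -1.000e-04]
 [ 3.000e-04 -1.000e-03 -1.000e+00]] [-0.5285927  -0.13052947 -0.03944696]
```

View pics/s1.png

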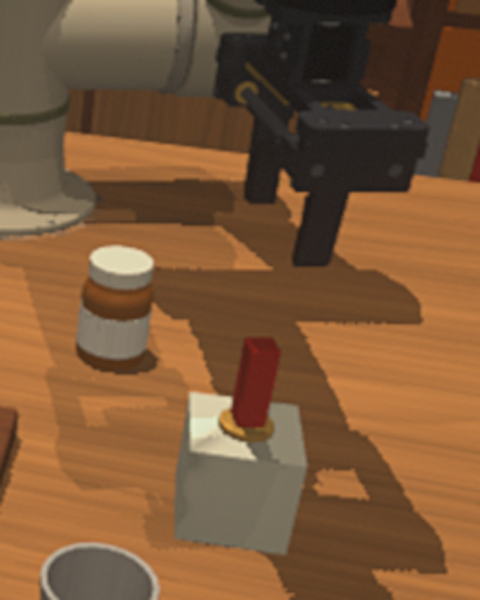

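Two fingertips show at about (262,200) and (315,265), above the handle top at (260,343). I'll check this against the projection before going down.

```bash
cat >>h.py <<'E'
def proj(n,X):
    p=r.camera_params(n);K,T=p['camera_matrix'],p['world_to_cam'];c=T[:3,:3]@np.array(X)+T[:3,3];u=K@c;return u[:2]/u[2]
E
python3 - <<'E'
from h import *
f=lambda X:((proj("scene",X)-(370,60))*2.4).round(1)
o=r.get_obs();p=o['tool_pos'];y=o['tool_rot'][:,1]
print(f(p),f(p+.053*y),f(p-.053*y),f((.5375,.2985,.152)),f((.5375,.2985,.08)))
E
```

```text
[284.8 228.9] [312.3 264.7] [260.3 197. ] [261.1 340.9] [243.7 425.3]
```

```bash
python3 -m handwheel '{"delta_pos":[[0,0,0.03],[0,0,0.065],[0,0,0.1],[0,0,0.125],[0,0,0.134],[0,0,0.134],[0,0,0.134]],"turn":[0,0,0,0,0,0,0]}' 1 && python3 -m handwheel '{"delta_pos":[[0,0,0],[0,0,0],[0,0,0],[0,0,0],[0,0,0],[0,0,0],[0,0,0],[0,0,0]],"turn":[0,0,0,0,0,0,0,0]}' 0
```

```text
clock: 2.05
tool_pos: [0.5377, 0.2989, 0.1063]
tool_rot: [[-0.337, 0.941, 0.002], [0.941, 0.337, 0.001], [-0.0, 0.002, -1.0]]
ft_force: [0.3, 0.7, 0.7]
gripper_width: 0.0882
gripper_force: 0.0
clock: 2.85
tool_pos: [0.5374, 0.2983, 0.1047]
tool_rot: [[-0.337, 0.942, -0.0], [0.942, 0.337, -0.0], [-0.0, -0.0, -1.0]]
ft_force: [0.9, -0.7, -0.1]
gripper_width: 0.026
gripper_force: 0.0
```

```bash
python3 -m handwheel '{"delta_pos":[[0,0,0],[0,0,0],[0,0,0],[0,0,0]],"turn":[0,0,0,0]}' 0
```

```text
clock: 3.25
tool_pos: [0.5375, 0.2983, 0.1048]
tool_rot: [[-0.337, 0.942, 0.0], [0.942, 0.337, 0.0], [-0.0, 0.0, -1.0]]
ft_force: [0.5, 0.3, 0.6]
gripper_width: 0.0218
gripper_force: 30.0
```

```bash
python3 -m handwheel '{"delta_pos":[[0,0,-0.015],[0,0,-0.035],[0,0,-0.055],[0,0,-0.075],[0,0,-0.09],[0,0,-0.095],[0,0,-0.095]],"turn":[0,0,0,0,0,0,0]}' 
python3 - <<'E'
from h import *
o=r.get_obs();a=np.radians(2.23);R=np.array([[np.cos(a),-np.sin(a)],[np.sin(a),np.cos(a)]]);t=np.array([.5693,-.003])
k=np.arange(-1,9.01,.5)
th=np.radians((4-k)*9);m=np.c_[-.12+.13*np.cos(th),.13*np.sin(th)]@R.T+t
print(o['tool_pos'],o['ft_force'])
D=(m-o['tool_pos'][:2])@o['tool_rot'][:2,:2]
for i,kk in enumerate(k):print(kk,m[i].round(4),(D[i]*1e3).round(1))
E
```

```text
clock: 3.95
tool_pos: [0.5374, 0.2983, 0.1998]
tool_rot: [[-0.337, 0.942, 0.0], [0.942, 0.337, 0.0], [-0.0, 0.0, -1.0]]
ft_force: [0.5, -0.4, -2.0]
gripper_width: 0.0217
gripper_force: 30.0
[0.5374203  0.29826289 0.19975362] [ 0.48731003 -0.40663184 -1.9530987 ]
-1.0 [0.5377 0.0878] [-198.3  -70.7]
-0.5 [0.5449 0.0805] [-207.5  -66.3]
0.0 [0.5515 0.0728] [-217.1  -62.7]
0.5 [0.5575 0.0645] [-226.9  -59.8]
1.0 [0.5628 0.0558] [-236.8  -57.7]
1.5 [0.5675 0.0467] [-247.   -56.4]
2.0 [0.5714 0.0373] [-257.2  -55.9]
2.5 [0.5745 0.0276] [-267.4  -56.2]
3.0 [0.5769 0.0176] [-277.5  -57.4]
3.5 [0.5785 0.0076] [-287.5  -59.2]
4.0 [ 0.5793 -0.0026] [-297.4  -61.9]
4.5 [ 0.5793 -0.0128] [-307.   -65.4]
5.0 [ 0.5785 -0.023 ] [-316.3  -69.6]
5.5 [ 0.5769 -0.0331] [-325.3  -74.5]
6.0 [ 0.5745 -0.043 ] [-333.8  -80. ]
6.5 [ 0.5713 -0.0527] [-341.9  -86.3]
7.0 [ 0.5674 -0.0621] [-349.4  -93.1]
7.5 [ 0.5628 -0.0712] [-356.4 -100.6]
8.0 [ 0.5575 -0.0799] [-362.8 -108.5]
8.5 [ 0.5515 -0.0882] [-368.6 -117. ]
9.0 [ 0.5448 -0.0959] [-373.7 -125.8]
```

```bash
python3 -m handwheel '{"delta_pos":[[-0.020,-0.006,0],[-0.055,-0.016,0],[-0.09,-0.026,0],[-0.125,-0.036,0],[-0.16,-0.046,0],[-0.19,-0.055,0.01],[-0.210,-0.061,0.025],[-0.217,-0.063,0.045],[-0.217,-0.063,0.058],[-0.217,-0.063,0.058],[-0.217,-0.063,0.058]],"turn":[0,0,0,0,0,0,0,0,0,0,0]}' 
python3 - <<'E'
from h import *
import cv2
o=r.get_obs();p=o['tool_pos'];tip=p-[0,0,.0948]
s=r.grab_frame("scene")[:,:,::-1];t=r.grab_frame("top")[:,:,::-1]
x,y=proj("scene",tip).astype(int);x0,y0=x-45,y-60
a=cv2.resize(s[y0:y0+90,x0:x0+65],None,fx=6,fy=6,interpolation=cv2.INTER_CUBIC)
X,Y=proj("top",tip).astype(int);X0,Y0=X-25,Y-55
b=cv2.resize(t[Y0:Y0+90,X0:X0+65],None,fx=6,fy=6,interpolation=cv2.INTER_CUBIC)
cv2.imwrite("pics/s2.png",np.hstack([a,b]))
for d in(0,.01,.07):print("sc",((proj("scene",tip+[0,0,d])-(x0,y0)+.5)*6-.5).round(1))
print("p0",((proj("scene",(.5515,.0728,.035))-(x0,y0)+.5)*6-.5).round(1),"p1",((proj("scene",(.5628,.0558,.035))-(x0,y0)+.5)*6-.5).round(1))
print("p2 top",((proj("top",(.5714,.0373,.035))-(X0,Y0)+.5)*6-.5).round(1))
print(tip)
E
```

```text
clock: 5.05
tool_pos: [0.5512, 0.0734, 0.1418]
tool_rot: [[-0.338, 0.941, -0.0], [0.941, 0.338, 0.0], [0.0, -0.0, -1.0]]
ft_force: [-0.1, 0.2, -1.2]
gripper_width: 0.0215
gripper_force: 30.0
sc [276.3 363.9]
sc [277.7 337.4]
sc [286.4 172.5]
p0 [272.6 395.4] p1 [211.3 404.6]
p2 top [241.3 292. ]
[0.55123126 0.0733941  0.0470079 ]
```

View pics/s2.png

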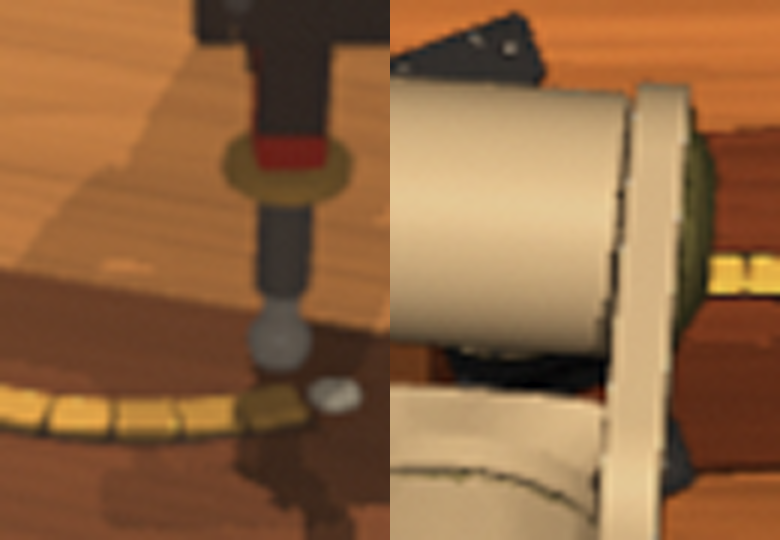

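In the scene view the ball is at (280,341), close to the predicted (278,337). Piece 0 is at about (272,406), roughly 2 px lower than the top-view fit predicts. I'll measure the arc once more, this time in the scene camera.

```bash
python3 - <<'E'
import cv2
s=cv2.imread("pics/scene0.png")
cv2.imwrite("pics/c3.png",cv2.resize(s[212:262,256:366],None,fx=7,fy=7,interpolation=cv2.INTER_CUBIC))
E
```

```text
(no output)
```

View pics/c3.png

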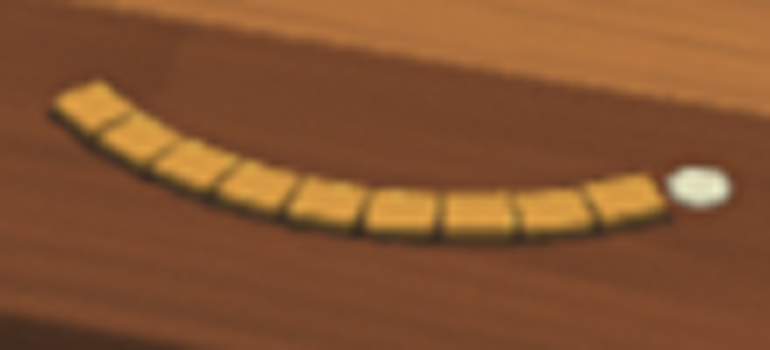

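```bash
python3 - <<'E'
from h import *
P=np.array([(625,195),(555,211),(479,214),(401,211),(327,202),(257,185),(194,163),(138,134),(92,104)])
w=ray("scene",(P+.5)/7-.5+(256,212),.035)
th=np.radians((4-np.arange(9))*9);m=np.c_[-.12+.13*np.cos(th),.13*np.sin(th)]
R,t,e=fit(m,w);print("board",t,np.degrees(np.arctan2(R[1,0],R[0,0])));print((e*1e3).round(1).tolist())
a=np.radians(36+180/np.pi*18/130*1);print("dot",ray("scene",(np.array([(699,187)])+.5)/7-.5+(256,212),.03), ray("top",(np.array([(143,362)])+.5)/7-.5+(260,150),.03))
tip=r.get_obs()['tool_pos']-[0,0,.0948]
x,y=proj("scene",tip).astype(int)
print("ball",ray("scene",(np.array([(280,341)])+.5)/6-.5+(x-45,y-60),tip[2]+.01),tip)
E
```

```text
board [ 0.57360587 -0.00242103] 1.9101781652098435
[[-1.6, -0.1], [0.7, 1.1], [0.3, 0.7], [0.5, 0.1], [0.8, 0.2], [0.4, -0.1], [0.2, -0.1], [-0.8, -0.8], [-0.5, -1.0]]
dot [[0.53717181 0.08987025]] [[0.53572502 0.08951143]]
ball [[0.55393449 0.07483205]] [0.55155327 0.07332231 0.04767472]
```

Averaging the two cameras, each relative to the tip, moves the arc by about +1 mm in tool y. I'll press down now.

```bash
python3 -m handwheel '{"delta_pos":[[-0.001,0.001,0.004],[-0.001,0.001,0.008],[-0.001,0.001,0.011],[-0.001,0.001,0.014],[-0.001,0.001,0.017],[-0.001,0.001,0.0195],[-0.001,0.001,0.0215],[-0.001,0.001,0.0215]],"turn":[0,0,0,0,0,0,0,0]}' 
python3 - <<'E'
from h import *
o=r.get_obs();a=np.radians(2.1);R=np.array([[np.cos(a),-np.sin(a)],[np.sin(a),np.cos(a)]]);t=np.array([.5705,-.0034])
k=np.arange(0,8.4,.15)
th=np.radians((4-k)*9);m=np.c_[-.12+.13*np.cos(th),.13*np.sin(th)]@R.T+t
print(o['tool_pos'],o['ft_force'])
D=(m-m[0])@o['tool_rot'][:2,:2]
for i,kk in enumerate(k):print(round(kk,2),(D[i]*1e3).round(1).tolist(),end=' ')
print((m[0]-o['tool_pos'][:2])@o['tool_rot'][:2,:2])
E
```

```text
clock: 5.95
tool_pos: [0.5526, 0.0721, 0.1203]
tool_rot: [[-0.337, 0.942, 0.0], [0.942, 0.337, 0.0], [-0.0, 0.0, -1.0]]
ft_force: [-1.2, 0.6, 4.8]
gripper_width: 0.0218
gripper_force: 30.0
[0.55256673 0.0721439  0.12030782] [-1.18441885  0.5795464   4.8072566 ]
0.0 [0.0, 0.0] 0.15 [-2.9, 0.9] 0.3 [-5.9, 1.8] 0.45 [-8.8, 2.6] 0.6 [-11.8, 3.3] 0.75 [-14.8, 4.0] 0.9 [-17.8, 4.6] 1.05 [-20.8, 5.1] 1.2 [-23.8, 5.5] 1.35 [-26.9, 5.9] 1.5 [-29.9, 6.2] 1.65 [-33.0, 6.4] 1.8 [-36.0, 6.6] 1.95 [-39.1, 6.6] 2.1 [-42.2, 6.7] 2.25 [-45.2, 6.6] 2.4 [-48.3, 6.5] 2.55 [-51.3, 6.3] 2.7 [-54.4, 6.0] 2.85 [-57.4, 5.6] 3.0 [-60.5, 5.2] 3.15 [-63.5, 4.7] 3.3 [-66.5, 4.1] 3.45 [-69.5, 3.5] 3.6 [-72.5, 2.8] 3.75 [-75.4, 2.0] 3.9 [-78.4, 1.2] 4.05 [-81.3, 0.3] 4.2 [-84.2, -0.7] 4.35 [-87.1, -1.8] 4.5 [-89.9, -2.9] 4.65 [-92.8, -4.1] 4.8 [-95.6, -5.3] 4.95 [-98.3, -6.6] 5.1 [-101.1, -8.0] 5.25 [-103.8, -9.5] 5.4 [-106.4, -11.0] 5.55 [-109.1, -12.5] 5.7 [-111.7, -14.2] 5.85 [-114.2, -15.9] 6.0 [-116.7, -17.6] 6.15 [-119.2, -19.4] 6.3 [-121.6, -21.3] 6.45 [-124.0, -23.2] 6.6 [-126.3, -25.2] 6.75 [-128.6, -27.2] 6.9 [-130.9, -29.3] 7.05 [-133.0, -31.5] 7.2 [-135.2, -33.7] 7.35 [-137.3, -35.9] 7.5 [-139.3, -38.2] 7.65 [-141.3, -40.5] 7.8 [-143.2, -42.9] 7.95 [-145.1, -45.3] 8.1 [-146.9, -47.8] 8.25 [-148.6, -50.3] 8.4 [-150.3, -52.9] [0.0001513  0.00038912]
```

```bash
python3 -m handwheel '{"delta_pos":[[-0.0029,0.0009,-0.0005],[-0.0059,0.0018,-0.001],[-0.0088,0.0026,-0.001],[-0.0118,0.0033,-0.001],[-0.0148,0.0040,-0.001],[-0.0178,0.0046,-0.001],[-0.0208,0.0051,-0.001],[-0.0238,0.0055,-0.001],[-0.0269,0.0059,-0.001],[-0.0299,0.0062,-0.001],[-0.0330,0.0064,-0.001],[-0.0360,0.0066,-0.001]],"turn":[0,0,0,0,0,0,0,0,0,0,0,0]}' 
python3 - <<'E'
from h import *
import cv2
tip=r.get_obs()['tool_pos']-[0,0,.0948]
x,y=proj("scene",tip).astype(int);x0,y0=x-60,y-40
s=r.grab_frame("scene")[:,:,::-1]
cv2.imwrite("pics/s3.png",cv2.resize(s[y0:y0+65,x0:x0+115],None,fx=6,fy=6,interpolation=cv2.INTER_CUBIC))
E
```

```text
clock: 7.15
tool_pos: [0.5711, 0.0401, 0.1213]
tool_rot: [[-0.337, 0.942, 0.0], [0.942, 0.337, -0.0], [-0.0, 0.0, -1.0]]
ft_force: [-1.5, 1.3, 3.6]
gripper_width: 0.0219
gripper_force: 30.0
```

View pics/s3.png

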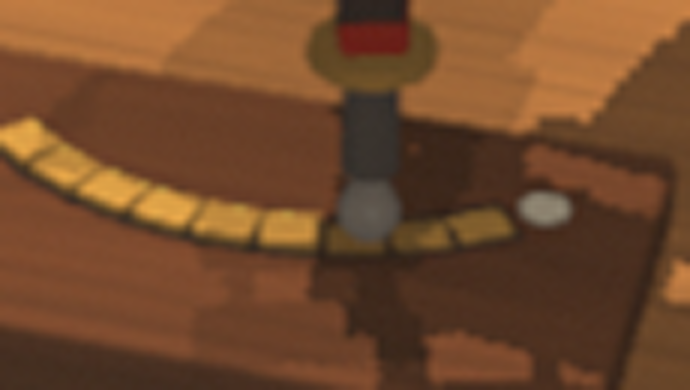

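The ball is at (369,211), resting on piece 2. Pieces 0 and 1 look sunk. The contact may be slightly toward the outer edge, so I'll work it out.

```bash
python3 - <<'E'
from h import *
p=r.get_obs()['tool_pos'];tip=p-[0,0,.0948]
x,y=proj("scene",tip).astype(int);x0,y0=x-60,y-40
f=lambda P,z:ray("scene",(np.array(P)+.5)/6-.5+(x0,y0),z)
b=f([(369,211)],.041)[0];print(p[:2],"ball",b)
for nm,t,a in(("scene",(.5736,-.0024),1.91),("avg",(.5705,-.0034),2.1),("top",(.5693,-.003),2.23)):
    a=np.radians(a);R=np.array([[np.cos(a),-np.sin(a)],[np.sin(a),np.cos(a)]]);c=np.array(t)+R@[-.12,0]
    print(nm,"ball r",np.hypot(*(b-c)),"tcp r",np.hypot(*(p[:2]-c)))
    g=lambda rr,k:((proj("scene",[*(c+R@[rr*np.cos(np.radians((4-k)*9)),rr*np.sin(np.radians((4-k)*9))]),.031])-(x0,y0)+.5)*6-.5).round(0)
    print([g(rr,k) for k in(.0,1) for rr in(.122,.138)])
E
```

```text
[0.57125949 0.0396405 ] ball [0.57259066 0.04138111]
scene ball r 0.12816359068246425 tcp r 0.12628442765344178
[array([471., 215.]), array([490., 242.]), array([413., 223.]), array([424., 252.])]
avg ball r 0.13154834057334927 tcp r 0.1296677860539522
[array([470., 208.]), array([490., 236.]), array([413., 217.]), array([424., 246.])]
top ball r 0.13260516518997398 tcp r 0.13072940210782566
[array([472., 206.]), array([492., 233.]), array([415., 215.]), array([427., 243.])]
```

It's within about 2 mm of the centreline, so I'll keep the path.

```bash
python3 -m handwheel '{"delta_pos":[[-0.0031,0,0],[-0.0062,0.0001,0],[-0.0092,0,0],[-0.0123,-0.0001,0],[-0.0153,-0.0003,0],[-0.0184,-0.0006,0],[-0.0214,-0.0010,0],[-0.0245,-0.0014,0],[-0.0275,-0.0019,0],[-0.0305,-0.0025,0],[-0.0335,-0.0031,0],[-0.0365,-0.0038,0]],"turn":[0,0,0,0,0,0,0,0,0,0,0,0]}' 
python3 -m handwheel '{"delta_pos":[[-0.0029,-0.0008,0],[-0.0059,-0.0016,0],[-0.0088,-0.0025,0],[-0.0117,-0.0035,0],[-0.0146,-0.0046,0],[-0.0174,-0.0057,0],[-0.0203,-0.0069,0],[-0.0231,-0.0081,0],[-0.0258,-0.0094,0],[-0.0286,-0.0108,0],[-0.0313,-0.0123,0],[-0.0339,-0.0138,0]],"turn":[0,0,0,0,0,0,0,0,0,0,0,0]}'
```

```text
clock: 8.4
tool_pos: [0.5796, 0.0044, 0.1213]
tool_rot: [[-0.337, 0.942, 0.0], [0.942, 0.337, -0.0], [-0.0, 0.0, -1.0]]
ft_force: [-0.8, 1.9, 2.8]
gripper_width: 0.0216
gripper_force: 30.0
clock: 9.6
tool_pos: [0.578, -0.0319, 0.1212]
tool_rot: [[-0.337, 0.942, 0.0], [0.942, 0.337, 0.0], [0.0, 0.0, -1.0]]
ft_force: [0.3, 2.5, 4.0]
gripper_width: 0.0219
gripper_force: 30.0
```

```bash
python3 -m handwheel '{"delta_pos":[[-0.0027,-0.0015,0],[-0.0053,-0.0032,0],[-0.0078,-0.0049,0],[-0.0103,-0.0066,0],[-0.0128,-0.0084,0],[-0.0152,-0.0103,0],[-0.0176,-0.0122,0],[-0.0199,-0.0142,0],[-0.0222,-0.0162,0],[-0.0245,-0.0183,0],[-0.0266,-0.0205,0],[-0.0288,-0.0227,0]],"turn":[0,0,0,0,0,0,0,0,0,0,0,0]}' 
python3 -m handwheel '{"delta_pos":[[-0.0021,-0.0022,0],[-0.0041,-0.0045,0],[-0.0061,-0.0068,0],[-0.0080,-0.0092,0],[-0.0099,-0.0116,0],[-0.0117,-0.0141,0],[-0.0128,-0.0158,0],[-0.0128,-0.0158,0]],"turn":[0,0,0,0,0,0,0,0]}'
python3 - <<'E'
from h import *
import cv2
tip=r.get_obs()['tool_pos']-[0,0,.0948]
x,y=proj("scene",tip).astype(int);x0,y0=x-35,y-30
s=r.grab_frame("scene")[:,:,::-1]
cv2.imwrite("pics/s4.png",cv2.resize(s[y0:y0+65,x0:x0+130],None,fx=6,fy=6,interpolation=cv2.INTER_CUBIC))
E
```

```text
clock: 10.8
tool_pos: [0.5664, -0.0665, 0.1213]
tool_rot: [[-0.337, 0.942, 0.001], [0.942, 0.337, 0.001], [0.0, 0.001, -1.0]]
ft_force: [2.6, 4.7, 3.6]
gripper_width: 0.0216
gripper_force: 30.0
clock: 11.6
tool_pos: [0.5555, -0.0844, 0.1212]
tool_rot: [[-0.337, 0.942, -0.001], [0.942, 0.337, -0.001], [-0.0, -0.001, -1.0]]
ft_force: [0.7, -0.7, 4.5]
gripper_width: 0.022
gripper_force: 30.0
```

View pics/s4.png

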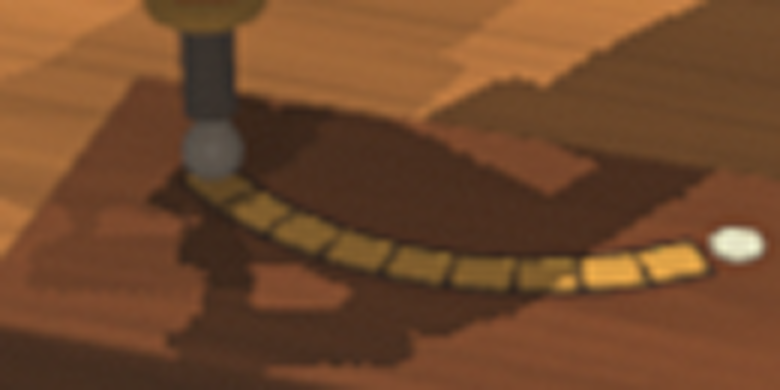

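All nine pieces look flush, and the ball is at the far end at (212,150). I'll lift and go back over the stand.

```bash
python3 -m handwheel '{"delta_pos":[[0,0,-0.01],[0,0,-0.03],[0,0,-0.055],[0.005,0.0015,-0.075],[0.03,0.009,-0.0788],[0.065,0.020,-0.0788],[0.105,0.032,-0.0788],[0.145,0.044,-0.0788],[0.185,0.0565,-0.0788],[0.225,0.069,-0.0788],[0.26,0.080,-0.0788],[0.285,0.087,-0.0788]],"turn":[0,0,0,0,0,0,0,0,0,0,0,0]}' 
python3 -m handwheel '{"delta_pos":[[0.025,0.0075,0],[0.05,0.016,0],[0.07,0.022,0],[0.0816,0.025,0],[0.0816,0.025,0],[0.0816,0.025,0]],"turn":[0,0,0,0,0,0]}'
python3 - <<'E'
from h import *
import cv2
o=r.get_obs();p=o['tool_pos'];tip=p-[0,0,.0948]
print((np.array([.5375,.2983])-p[:2])@o['tool_rot'][:2,:2],p)
x,y=proj("scene",tip).astype(int);x0,y0=x-45,y-60
s=r.grab_frame("scene")[:,:,::-1]
cv2.imwrite("pics/s5.png",cv2.resize(s[y0:y0+95,x0:x0+90],None,fx=6,fy=6,interpolation=cv2.INTER_CUBIC))
f=lambda X:((proj("scene",X)-(x0,y0)+.5)*6-.5).round(0)
print("ballc",f(tip+[0,0,.01]),"collar",f(tip+[0,0,.073]),"hole",f((.5375,.2985,.08)))
E
```

```text
clock: 12.85
tool_pos: [0.5408, 0.216, 0.1999]
tool_rot: [[-0.338, 0.941, -0.001], [0.941, 0.338, -0.0], [0.0, -0.001, -1.0]]
ft_force: [0.5, -0.0, -1.7]
gripper_width: 0.0216
gripper_force: 30.0
clock: 13.45
tool_pos: [0.5377, 0.2983, 0.1999]
tool_rot: [[-0.337, 0.942, -0.001], [0.942, 0.337, -0.001], [-0.0, -0.001, -1.0]]
ft_force: [-0.6, 0.6, -1.7]
gripper_width: 0.0217
gripper_force: 30.0
[ 3.75619967e-05 -1.80408180e-04] [0.53768252 0.29832538 0.19986561]
ballc [284. 335.] collar [323. 144.] hole [264. 436.]
```

View pics/s5.png

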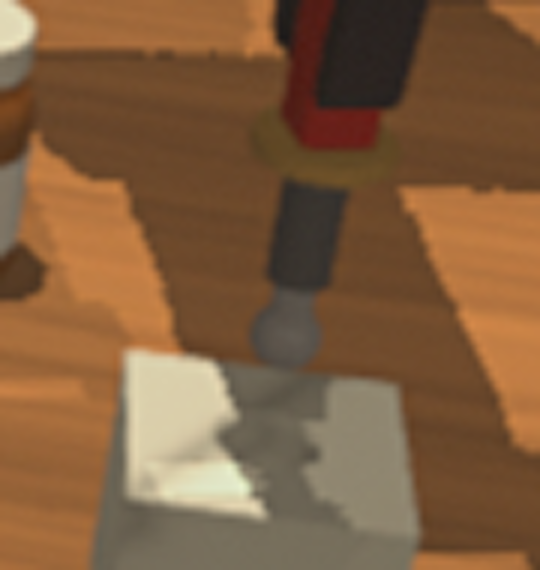

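The ball is at (285,332), as predicted, and the stylus is upright. The stand-top diagonals cross at about (269,440), so the hole is roughly 1 to 2 mm further in +x. I'll shift about 1 mm that way and lower while watching the force.

```bash
python3 -m handwheel '{"delta_pos":[[-0.0003,0.001,0.008],[-0.0003,0.001,0.016],[-0.0003,0.001,0.021],[-0.0003,0.001,0.025],[-0.0003,0.001,0.029],[-0.0003,0.001,0.033],[-0.0003,0.001,0.037],[-0.0003,0.001,0.040],[-0.0003,0.001,0.040],[-0.0003,0.001,0.040]],"turn":[0,0,0,0,0,0,0,0,0,0]}'
```

```text
clock: 14.5
tool_pos: [0.5388, 0.2991, 0.1601]
tool_rot: [[-0.337, 0.942, 0.0], [0.942, 0.337, -0.0], [-0.0, 0.0, -1.0]]
ft_force: [-0.5, 0.7, -1.0]
gripper_width: 0.0217
gripper_force: 30.0
```

```bash
python3 -m handwheel '{"delta_pos":[[0,0,0.01],[0,0,0.02],[0,0,0.03],[0,0,0.04],[0,0,0.047],[0,0,0.051],[0,0,0.0535],[0,0,0.055],[0,0,0.055],[0,0,0.055]],"turn":[0,0,0,0,0,0,0,0,0,0]}'
```

```text
clock: 15.5
tool_pos: [0.5389, 0.2991, 0.1053]
tool_rot: [[-0.337, 0.942, 0.001], [0.942, 0.337, 0.0], [-0.0, 0.001, -1.0]]
ft_force: [-0.2, -0.3, -2.3]
gripper_width: 0.0217
gripper_force: 30.0
```

Nearly seated, with no lateral force. Next I'll lower the last 0.5 mm, open and retreat.

```bash
python3 -m handwheel '{"delta_pos":[[0,0,0.0005],[0,0,0.0005],[0,0,0.0005]],"turn":[0,0,0]}'
python3 -m handwheel '{"delta_pos":[[0,0,0],[0,0,0],[0,0,0],[0,0,0],[0,0,0],[0,0,0],[0,0,0],[0,0,0],[0,0,0],[0,0,0]],"turn":[0,0,0,0,0,0,0,0,0,0]}' 1
python3 -m handwheel '{"delta_pos":[[0,0,-0.015],[0,0,-0.035],[0,0,-0.06],[0,0,-0.09],[0,0,-0.12],[0,0,-0.14],[0,0,-0.15],[0,0,-0.15],[0,0,-0.15],[0,0,-0.15]],"turn":[0,0,0,0,0,0,0,0,0,0]}'
python3 - <<'E'
from h import *
import cv2
s=r.grab_frame("scene")[:,:,::-1]
cv2.imwrite("pics/s6.png",cv2.resize(s[180:330,220:520],None,fx=2.6,fy=2.6,interpolation=cv2.INTER_CUBIC))
E
```

```text
clock: 15.8
tool_pos: [0.5389, 0.2991, 0.1048]
tool_rot: [[-0.337, 0.942, 0.001], [0.942, 0.337, 0.0], [-0.0, 0.001, -1.0]]
ft_force: [-0.0, -0.0, -0.4]
gripper_width: 0.0222
gripper_force: 30.0
clock: 16.8
tool_pos: [0.5388, 0.2991, 0.1045]
tool_rot: [[-0.337, 0.942, -0.0], [0.942, 0.337, -0.0], [0.0, -0.0, -1.0]]
ft_force: [0.2, -0.1, -0.6]
gripper_width: 0.088
gripper_force: 0.0
clock: 17.8
tool_pos: [0.5384, 0.2989, 0.2531]
tool_rot: [[-0.337, 0.942, -0.002], [0.942, 0.337, -0.001], [0.0, -0.002, -1.0]]
ft_force: [-0.2, 0.3, 0.1]
gripper_width: 0.0881
gripper_force: 0.0
```

View pics/s6.png

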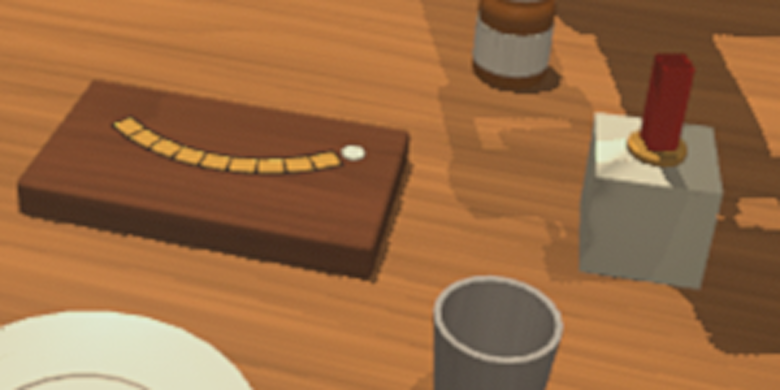

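The stylus is upright in the stand at (665,105). All nine pieces are flush along (125,125) to (325,160), and the jar and tumbler have not moved.

```bash
python3 -c "
from cell import r
print(r.finish_job())"
```

```text
the job is handed in; nothing more can be done
None
```

I ran the stylus along the brass from the white dot to the far end, and all nine pieces look flush in the last picture. The stylus is back upright in its stand, the jar and tumbler in view haven't moved, and I handed the job in after about 18 s of robot time.

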